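Fetch the lens case from behind the containers

ROBOT

A 6-joint arm with a two-finger parallel gripper is mounted at the origin on a cart in front of the work surface, level with it; the furniture and walls round the work are solid. World frame = base frame: x ahead of the robot, y to its left, z up, the work surface at z = 0. Lengths are in m, angles in degrees, forces in N, time in s.
With the tool pointing down it reaches from about 0.375 to 0.9 m from the base axis. Payload 3.1 kg.
Tool frame: the origin (TCP) lies on the centre line of the jaws, within the pads' length; the fingertips stand finger_overhang ahead of it and the grasp point (between the pads) lies 5 mm behind it (finger_overhang is the distance from the TCP to the fingertips, in m); z points along the fingers, y is the line along which they close (so a half turn about z gives the same grasp; the last joint's range is limited). The gripper opens to 87 mm and grips with 3 to 60 N. Pads are 19 mm wide; open, the fingers measure 117 mm over their backs; the gripper's body (75 mm by 190 mm) begins 51 mm behind the grasp point.
Start: joints at [57.955, 30.224, 82.088, -0, 67.689, -10.227], TCP at [0.232, 0.58, 0.237] pointing down, gripper open.
Joint ranges: [-176.69, 176.69], [-43.24, 126.21], [12.49, 139.97], [-82, 262], [0, 151.66], [-163.58, 163.58]. Speed limits (degrees/s): [159.86, 159.86, 180, 180, 180, 180].

INTERFACE

Orientations are given as a 3x3 rotation matrix whose columns are the frame's x, y, z axes.
In Python, from rig import read_state, capture, calibration, hand_in, finger_overhang gives the robot as it stands.
- The arm moves only by the tool send_rows, never from a script. Its argument "plan" is a list of rows, each a list of 5 numbers: the closure in counts, from 0 (fully open) to 255 (shut), then the shift along the tool's x, y, z in m, then the turn about the tool's z in rad. A call has 1 to 20 rows; each row shifts and turns the commanded pose from where the row before left it, along the tool's axes as they then stand; what a row does not reach is not made up. A row lasts 1/12 s, in which the tool goes at most 41.7 mm and 7.16 degrees, less where a joint would pass 70% of its speed; a pose out of reach is approached as far as the arm can. A call is refused whole if a number of a shift passes 0.0417 or a number of a turn 0.125, either way. A call with a gripper value outside its range is refused whole. The fingers move at their own pace and stop on an object; the grip force is fixed at half the most. Time passes only in rows, so rows that do not move let the fingers close. It gives the time, the measured TCP pose, the force, the opening and the grip force at its end, in the units of the state.
- read_state(): the state, without advancing time (a new reading comes with each control period).
- capture(name): name is "side" or "top" or "wrist"; returns (picture, depth): 384x512x3 uint8, blue, green, red; 384x512 float32, m along the optical axis (not along the pixel's ray), 0 where there is no reading.
- calibration(name): a dict with "fx", "fy", "cx", "cy" (pixels), "xyz" and "rotation" of the camera in the world. Camera axes: x right, y down, z forward; pixel columns grow to the right and rows downward; lengths in m; the calibration is good to about 2 mm. A picture is of the moment at which its call begins: read the wrist's pose just before it. calibration takes no time and is no camera call; for the wrist camera it gives the pose at the moment of the call.
- hand_in(): hands the job in; it is judged then, once.
The state is a dict: "time_s": time; "joint_positions": joint angles; "qvel": joint speeds; "tau": joint torques, N m; "position": TCP position; "tcp_rot": TCP orientation; "force": force on the tool from outside, world axes, zero at the start; "moment": the same for the moment, N m; "opening": opening from 0.0 (shut) to 1.0 (fully open); "grasp_force": force on a finger pad.
Only numpy, scipy, OpenCV 4.12 (cv2) and the standard library are available. Lean on these libraries where they do the work, as an engineer would, in place of code of your own. Each camera call takes 0.05 s, during which the arm holds its last target. There are 200 camera calls.

TASK

In the open-fronted tray a bottle and a can stand in the way of the small round lens case behind them: stand both aside, upright, on the brown sheet on the other side of the worktop, and only then take the lens case and lay it flat in the round dish while they still stand on the sheet. After that put the bottle and the can back upright in the tray, each exactly where it stood before, and do not disturb the copper nozzle or the square lens box.

Things in the scene. Friction and masses are not known exactly. Their poses are not given: they have to be found in the camera images.
- bottle: the bottle, white plastic with a shoulder, a narrow neck and a black cap; 115 mm tall, body 50 mm in diameter, about 0.2 kg. Origin: centre of its underside; z up along its axis. The body is straight from 5 to 75 mm above the underside; the cap (28 mm in diameter) is the top 16 mm.
- can: the can, plain bare aluminium, a straight cylinder with a slightly drawn-in rim; 105 mm tall, 54 mm in diameter, about 0.22 kg. Origin: centre of its underside; z up along its axis. Straight sides from 5 to 88 mm above the underside.
- lens_case: the thing to fetch: small round white lens case, a disc 47 mm in diameter and 17 mm tall, 0.03 kg, lying flat on the tray's floor just behind the bottle and the can. Origin: centre of its underside; z up.
- tray: fixed dark steel tray, 210 mm (y) by 146 mm (x, from -83 at the open front to +63 at the back), floor 3 mm thick, rim 18 mm high and 3 mm thick at back and sides. Origin: under the lens case, level with the work surface; -x points out of the open front, roughly to the robot. Bottle and can stand at x -32, y +46 and x -32, y -46 (mm, to 3 mm), either one at either place.
- sheet: side area: fixed dark-brown bakelite sheet lying flat, 220 mm (its x) by 240 mm (its y), 8 mm thick. Origin: centre of its underside. It lies on the other side (left or right) of the dish from the tray.
- dish: target of the lens case: fixed shallow round aluminium dish, 80 mm outside diameter, 70 mm inside, inner floor 3 mm and rim top 6 mm above the work surface. Origin: centre of its underside. Note for tall wrists: a fixed gantry rail crosses over the whole worktop, left to right, 580 mm ahead of the robot base axis, 550 mm above the surface; stay below it or on the robot's side of it.
- nozzle: bystander: copper welding nozzle, upright cone 20 mm in diameter and 32 mm tall, loose in the tray's back left corner (tray x +40, y +85 mm). Origin: centre of its underside. Leave it alone.
- lens_box: bystander: flat square blue lens box, 50x50x15 mm, loose on the worktop 0.2 m or more beyond the dish. Origin: centre of its underside. Leave it alone (it is not the round lens case).
Things that resemble listed ones, but are neither listed nor needed, are in the scene too. What is shaped like the can but blue, purple or red is not meant.

How it is judged (in metres and radians):
On the way, in this order (a step that is already met when the one before it is completed fails the run):
1. bottle and can stand released on the sheet, the lens case still lying where it was (x of bottle in the frame of sheet between -0.11 and 0.11 m and y of bottle in the frame of sheet between -0.12 and 0.12 m and height (world z) of each of bottle, can below 0.016 m and angle between each of bottle, can's own z axis and vertical below 0.15 rad and contact force between each of bottle, can and the fingers below 0.1 N and x of can in the frame of sheet between -0.11 and 0.11 m and y of can in the frame of sheet between -0.12 and 0.12 m and distance of lens_case from where it was at the start of the episode below 0.025 m), for 0.2 s.
2. the lens case lies released in the dish, bottle and can still standing on the sheet (horizontal distance between lens_case and dish below 0.013 m and height (world z) of lens_case below 0.009 m and angle between lens_case's own z axis and vertical below 0.12 rad and contact force between each of lens_case, bottle, can and the fingers below 0.1 N and x of bottle in the frame of sheet between -0.11 and 0.11 m and y of bottle in the frame of sheet between -0.12 and 0.12 m and height (world z) of each of bottle, can below 0.016 m and angle between each of bottle, can's own z axis and vertical below 0.15 rad and x of can in the frame of sheet between -0.11 and 0.11 m and y of can in the frame of sheet between -0.12 and 0.12 m), for 0.2 s.
At the end, for the whole second after the job is handed in: The lens case lies flat inside the dish (within 13 mm of its centre, and on its floor); bottle and can each stand upright and at rest within 15 mm of where they stood at the start; nothing is held (horizontal distance between lens_case and dish below 0.013 m and height (world z) of lens_case below 0.009 m and angle between lens_case's own z axis and vertical below 0.12 rad and contact force between lens_case and the fingers below 0.1 N and distance of each of bottle, can from where it was at the start of the episode below 0.015 m and angle between each of bottle, can's own z axis and vertical below 0.1 rad and linear speed of each of bottle, can, lens_case below 0.02 m/s); the robot touches nothing.
It fails at once if a container is tipped over (more than 45 degrees) (angle between any of bottle, can's own z axis and vertical above 0.8 rad).
It fails at once if the nozzle or the square lens box is moved more than 25 mm or the nozzle knocked over (distance of any of nozzle, lens_box from where it was at the start of the episode above 0.025 m or angle between nozzle's own z axis and vertical above 0.6 rad).
It also fails if it takes over 115 s, if anything falls off the work surface, if the arm or the gripper's body presses on something with over 40 N, if the wrist force passes 120 N, or if a joint passes its speed limit or range.

## Working session

There is one attempt and no reset: what is moved stays moved. The work goes in short steps, Python scripts to look and compute and a tool call to move; the robot and the scene stay as the last step left them, time stands still between calls to the robot, and variables do not carry over. Pictures are saved under pics/ and viewed, at most 14 in all, crops included, and the job is handed in when it is done.

Besides the shell and the picture viewer there is one more tool, called as name([rows], argument=value, ...), one row to a line, values as JSON. send_rows: Moves the arm, as the interface text tells. Its arguments: {"type":"object","properties":{"plan":{"type":"array","items":{"type":"array","items":{"type":"number"}}}},"required":["plan"]}

```bash
mkdir -p pics; ls; cat > h.py <<'E'
import numpy as np, cv2
from rig import read_state, capture, calibration, hand_in, finger_overhang
def world(cal,u,v,d):
    u,v,d=map(np.asarray,(u,v,d))
    p=np.stack([(u-cal["cx"])/cal["fx"]*d,(v-cal["cy"])/cal["fy"]*d,d],-1)
    return p@np.array(cal["rotation"]).T+np.array(cal["xyz"])
def ray(cal,u,v,z):
    o=np.array(cal["xyz"]); r=np.array(cal["rotation"])@[(u-cal["cx"])/cal["fx"],(v-cal["cy"])/cal["fy"],1]
    return o+r*(z-o[2])/r[2]
E
python3 - <<'E'
from h import *
print(finger_overhang); s=read_state()
for k in s: print(k,np.round(s[k],3).tolist())
for n in("top","side","wrist"):
    c=calibration(n);print(n,{k:np.round(v,3).tolist() for k,v in c.items()})
    im,d=capture(n);cv2.imwrite(f"pics/{n}0.png",im);np.save(f"pics/{n}0.npy",d)
E
```

```text
pics
0.014
time_s 0.0
joint_positions [57.954, 30.279, 82.156, 0.001, 67.689, -10.227]
qvel [-0.082, 0.078, -0.095, -0.015, -0.043, 0.041]
tau [-0.002, -44.005, -17.659, 0.063, 0.058, -0.0]
position [0.232, 0.58, 0.236]
tcp_rot [[-0.928, 0.372, -0.001], [0.372, 0.928, -0.002], [0.0, -0.002, -1.0]]
force [0.779, 0.078, -1.106]
moment [0.037, 0.002, 0.008]
grasp_force 0.0
opening 1.002
top {'fx': 463.735, 'fy': 463.735, 'cx': 246.936, 'cy': 197.964, 'xyz': [0.448, 0.028, 1.395], 'rotation': [[0.007, -0.999, 0.048], [-1.0, -0.007, -0.006], [0.006, -0.048, -0.999]]}
side {'fx': 425.42, 'fy': 425.42, 'cx': 250.529, 'cy': 195.001, 'xyz': [0.473, -1.075, 0.968], 'rotation': [[0.999, -0.017, 0.048], [-0.047, -0.655, 0.754], [0.019, -0.756, -0.655]]}
wrist {'fx': 334.281, 'fy': 334.281, 'cx': 255.045, 'cy': 196.145, 'xyz': [0.153, 0.61, 0.385], 'rotation': [[0.372, 0.885, 0.282], [0.928, -0.353, -0.116], [-0.003, 0.304, -0.953]]}
```

View pics/top0.png

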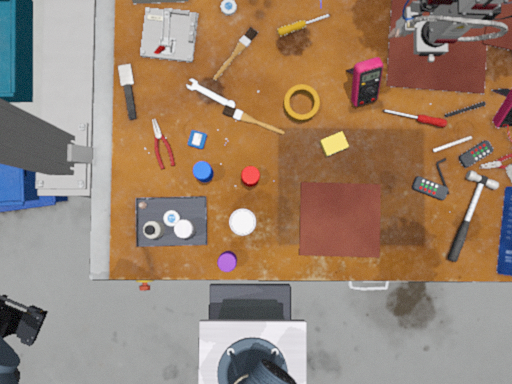

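View pics/side0.png

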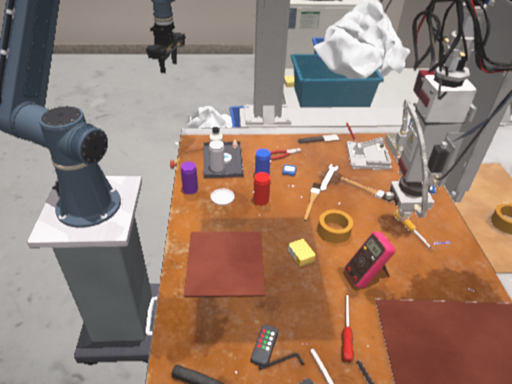

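Top view: the tray is at (171,221), with the bottle (dark cap) at (152,229), the can at (183,229), the lens case at (171,217) and the nozzle at (142,205). The dish is at (243,221). The sheet is at (340,219). The larger brown sheet at (437,50) has the wrong size and isn't the one beside the dish. The blue (203,171), red (251,176) and purple (227,262) cans are decoys, and other white discs such as (228,6) are outside the tray.

```bash
python3 - <<'E'
from h import *
im=cv2.imread("pics/top0.png");d=np.load("pics/top0.npy");c=calibration("top")
vv,uu=np.mgrid[:384,:512];P=world(c,uu,vv,d);Z=P[...,2];ok=d>0
def rep(n,m):
    k,l,st,ce=cv2.connectedComponentsWithStats(m.astype(np.uint8))
    for i in range(1,k):
        if st[i,4]>12:
            q=P[l==i];(cx,cy),r=cv2.minEnclosingCircle(np.argwhere(l==i)[:,::-1].astype(np.float32))
            z=np.median(q[:,2]);print(n,st[i].tolist(),"mean",q.mean(0).round(3),"circ",ray(c,cx,cy,z).round(4),"r",round(r*np.median(d[l==i])/463.7,4),"px",(round(cx,1),round(cy,1)))
reg=(uu>130)&(uu<212)&(vv>190)&(vv<252)&ok
rep("tall",reg&(Z>.095)); rep("low",reg&(Z>.014)&(Z<.06))
mn=im.min(2).astype(int);mx=im.max(2).astype(int)
rep("dish",(uu>222)&(uu<265)&(vv>200)&(vv<242)&(mn>150))
hsv=cv2.cvtColor(im,cv2.COLOR_BGR2HSV)
m=((uu>290)&(uu<390)&(vv>170)&(vv<265)&(Z>.005)&(Z<.02)).astype(np.uint8)
def rect(n,m,z):
    cs=max(cv2.findContours(m,cv2.RETR_EXTERNAL,cv2.CHAIN_APPROX_NONE)[0],key=cv2.contourArea);b=cv2.boxPoints(cv2.minAreaRect(cs))
    B=np.array([ray(c,*p,z) for p in b]);print(n,B[:,:2].round(3).tolist(),B.mean(0).round(4))
rect("sheet",m,.008)
t=((uu>125)&(uu<215)&(vv>188)&(vv<256)&(hsv[...,1]<90)).astype(np.uint8)
rect("tray",t,.012)
for n,(u,v) in dict(blue=(203,171),red=(251,176),purple=(227,262)).items():print(n,P[v,u].round(3))
crop=np.hstack([cv2.resize(im[185:260,125:215],None,fx=4.4,fy=4.4,interpolation=2)])
w=cv2.imread("pics/wrist0.png");w=cv2.resize(w,(396,330));cr=crop[:330]
cv2.imwrite("pics/c1.png",np.hstack([cr,w]))
E
```

```text
tall [174, 219, 19, 19, 281] mean [0.426 0.198 0.108] circ [0.4259 0.1975 0.1084] r 0.0261 px (182.8, 227.9)
tall [144, 223, 11, 12, 96] mean [0.423 0.289 0.116] circ [0.424  0.29   0.1178] r 0.0161 px (148.6, 228.4)
low [135, 197, 14, 6, 21] mean [0.513 0.336 0.019] circ [0.5076 0.3329 0.0183] r 0.0207 px (141.5, 199.5)
low [150, 196, 34, 2, 36] mean [0.517 0.259 0.019] circ [0.517  0.2589 0.0184] r 0.049 px (166.5, 196.5)
low [185, 196, 21, 24, 44] mean [0.501 0.159 0.019] circ [0.4849 0.1738 0.0197] r 0.0452 px (195.0, 207.5)
low [138, 202, 8, 6, 35] mean [0.493 0.331 0.028] circ [0.4924 0.3306 0.0275] r 0.0104 px (141.5, 204.5)
low [135, 211, 2, 18, 30] mean [0.446 0.35  0.018] circ [0.4481 0.3498 0.0174] r 0.0252 px (135.5, 219.5)
low [163, 210, 16, 16, 188] mean [0.455 0.246 0.02 ] circ [0.4548 0.2455 0.0201] r 0.0233 px (170.6, 217.5)
low [157, 221, 7, 16, 41] mean [0.423 0.27  0.039] circ [0.4224 0.2803 0.0388] r 0.0219 px (157.5, 228.5)
low [191, 221, 5, 15, 24] mean [0.425 0.176 0.036] circ [0.4244 0.1819 0.0327] r 0.0206 px (191.5, 228.0)
low [135, 230, 2, 12, 20] mean [0.401 0.349 0.018] circ [0.4009 0.3489 0.0177] r 0.0163 px (135.5, 235.5)
low [205, 230, 2, 9, 14] mean [0.408 0.142 0.018] circ [0.4067 0.142  0.0176] r 0.0119 px (205.5, 234.0)
dish [229, 208, 27, 28, 587] mean [0.444 0.034 0.004] circ [0.4443 0.0336 0.004 ] r 0.041 px (242.2, 221.5)
sheet [[0.567, -0.133], [0.569, -0.38], [0.344, -0.378], [0.343, -0.133]] [ 0.4558 -0.256   0.008 ]
tray [[0.515, 0.356], [0.522, 0.143], [0.375, 0.137], [0.368, 0.35]] [0.4449 0.2465 0.012 ]
blue [0.585 0.144 0.103]
red [0.572 0.01  0.101]
purple [0.333 0.074 0.107]
```

View pics/c1.png

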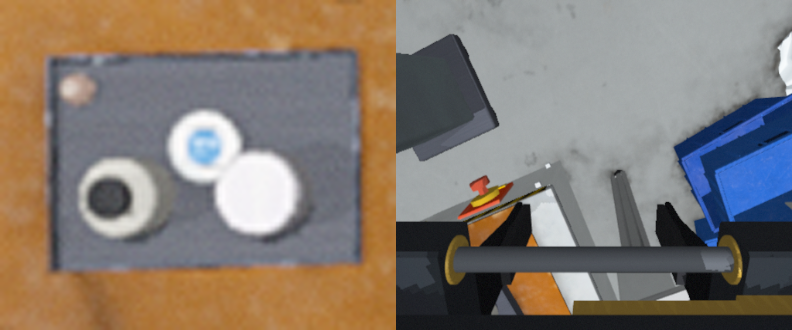

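The crop confirms it: white bottle with a black cap on the left, plain can on the right, lens case between and behind them, and the nozzle at the back left. I'll turn the tool first so the jaws close along world x.

send_rows([
  [0, 0, 0, 0, 0.119],
  [0, 0, 0, 0, 0.119],
  [0, 0, 0, 0, 0.119],
  [0, 0, 0, 0, 0.119],
  [0, 0, 0, 0, 0.119],
  [0, 0, 0, 0, 0.119],
  [0, 0, 0, 0, 0.119],
  [0, 0, 0, 0, 0.119],
  [0, 0, 0, 0, 0.119],
  [0, 0, 0, 0, 0.119],
  [0, 0, 0, 0, 0],
])

```text
time_s: 1.07
position: [0.2321, 0.58, 0.2361]
tcp_rot: [[0.002, 1.0, -0.0], [1.0, -0.002, -0.001], [-0.001, -0.0, -1.0]]
force: [-1.2, 0.0, 0.2]
opening: 0.999
grasp_force: 0.0
```

send_rows([
  [0, -0.029, 0.0191, 0, 0],
  [0, -0.029, 0.0191, 0, 0],
  [0, -0.029, 0.0191, 0, 0],
  [0, -0.029, 0.0191, 0, 0],
  [0, -0.029, 0.0191, 0, 0],
  [0, -0.029, 0.0191, 0, 0],
  [0, -0.029, 0.0191, 0, 0],
  [0, -0.029, 0.0191, 0, 0],
  [0, -0.029, 0.0191, 0, 0],
  [0, -0.029, 0.0191, 0, 0],
  [0, 0, 0, 0, 0],
  [0, 0, 0, 0, 0],
  [0, 0, 0, 0, 0],
])

```text
time_s: 2.15
position: [0.4229, 0.2903, 0.2364]
tcp_rot: [[-0.001, 1.0, -0.001], [1.0, 0.001, 0.0], [0.0, -0.001, -1.0]]
force: [-0.2, 0.6, -0.2]
opening: 0.995
grasp_force: 0.0
```

```bash
python3 - <<'E'
from h import *
im,d=capture("wrist");cv2.imwrite("pics/w1.png",im);np.save("pics/w1.npy",d);c=calibration("wrist");s=read_state();print(s["position"])
np.save("pics/w1c.npy",c,allow_pickle=True)
vv,uu=np.mgrid[:384,:512];P=world(c,uu,vv,d);Z=P[...,2]
m=(abs(Z-.117)<.004)&(d>0)&(abs(P[...,0]-.42)<.05)&(abs(P[...,1]-.29)<.05)
q=P[m];print(len(q),q.mean(0),q.min(0),q.max(0))
E
```

```text
[0.4225377  0.29079345 0.23642652]
836 [0.42091988 0.28891995 0.1191282 ] [0.40734226 0.27420436 0.11300135] [0.43446536 0.30174379 0.12092504]
```

View pics/w1.png

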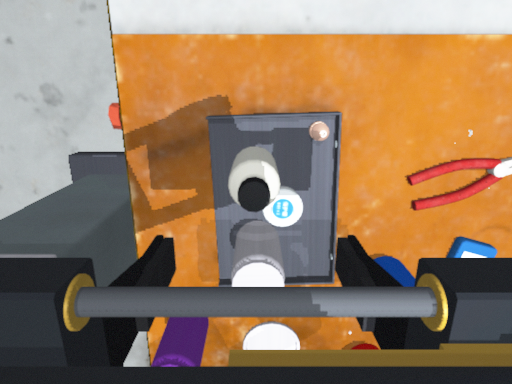

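Wrist view: the cap is at (253,193) and the can at (258,270), so the jaws are centred over the bottle. Descending to grip its body.

send_rows([
  [0, -0.001, -0.001, 0.021, 0],
  [0, 0, 0, 0.021, 0],
  [0, 0, 0, 0.021, 0],
  [0, 0, 0, 0.021, 0],
  [0, 0, 0, 0.021, 0],
  [0, 0, 0, 0.021, 0],
  [0, 0, 0, 0.021, 0],
  [0, 0, 0, 0.0215, 0],
  [0, 0, 0, 0, 0],
  [0, 0, 0, 0, 0],
  [180, 0, 0, 0, 0],
  [180, 0, 0, 0, 0],
  [180, 0, 0, 0, 0],
  [180, 0, 0, 0, 0],
  [180, 0, 0, 0, 0],
  [180, 0, 0, 0, 0],
  [180, 0, 0, 0, 0],
  [180, 0, 0, 0, 0],
])

```text
time_s: 3.7
position: [0.4222, 0.2892, 0.0684]
tcp_rot: [[0.0, 1.0, -0.0], [1.0, -0.0, 0.0], [0.0, -0.0, -1.0]]
force: [-0.7, -0.2, 3.2]
opening: 0.566
grasp_force: 30.0
```

send_rows([
  [180, 0, 0, -0.01, 0],
  [180, 0, 0, -0.02, 0],
  [180, 0, 0, -0.022, 0],
  [180, 0, 0, -0.022, 0],
  [180, 0, 0, -0.022, 0],
  [180, 0, 0, -0.022, 0],
  [180, 0, 0, -0.022, 0],
  [180, 0, 0, 0, 0],
])

```text
time_s: 4.37
position: [0.4245, 0.2902, 0.2122]
tcp_rot: [[-0.0, 1.0, 0.008], [1.0, 0.0, 0.003], [0.003, 0.008, -1.0]]
force: [1.5, 0.3, -2.1]
opening: 0.56
grasp_force: 30.0
```

send_rows([
  [180, -0.02, 0.001, 0, 0],
  [180, -0.03, 0.0017, 0, 0],
  [180, -0.032, 0.0017, 0, 0],
  [180, -0.032, 0.0017, 0, 0],
  [180, -0.032, 0.0017, 0, 0],
  [180, -0.032, 0.0017, 0, 0],
  [180, -0.032, 0.0017, 0, 0],
  [180, -0.032, 0.0017, 0, 0],
  [180, -0.032, 0.0017, 0, 0],
  [180, -0.032, 0.0017, 0, 0],
  [180, -0.032, 0.0017, 0, 0],
  [180, -0.032, 0.0017, 0, 0],
  [180, -0.032, 0.0017, 0, 0],
  [180, -0.032, 0.0017, 0, 0],
  [180, -0.032, 0.0017, 0, 0],
  [180, -0.032, 0.0017, 0, 0],
  [180, -0.032, 0.0017, 0, 0],
  [180, -0.032, 0.0017, 0, 0],
  [180, -0.03, 0.0017, 0, 0],
  [180, -0.012, 0.001, 0, 0],
])

```text
time_s: 6.03
position: [0.4548, -0.3192, 0.207]
tcp_rot: [[0.003, 1.0, 0.001], [1.0, -0.003, -0.002], [-0.002, 0.001, -1.0]]
force: [0.5, -0.2, -1.4]
opening: 0.569
grasp_force: 30.0
```

send_rows([
  [180, 0, 0, 0, 0],
  [180, 0, 0, 0, 0],
  [180, 0, 0, 0, 0],
])

```text
time_s: 6.28
position: [0.4539, -0.3126, 0.2071]
tcp_rot: [[-0.0, 1.0, -0.002], [1.0, 0.0, 0.003], [0.003, -0.002, -1.0]]
force: [-0.2, -0.5, -3.2]
opening: 0.565
grasp_force: 30.0
```

send_rows([
  [180, 0, 0, 0.015, 0],
  [180, 0, 0, 0.022, 0],
  [180, 0, 0, 0.022, 0],
  [180, 0, 0, 0.022, 0],
  [180, 0, 0, 0.02, 0],
  [180, 0, 0, 0.015, 0],
  [180, 0, 0, 0.01, 0],
  [180, 0, 0, 0.005, 0],
  [180, 0, 0, 0.0015, 0],
  [180, 0, 0, 0, 0],
  [180, 0, 0, 0, 0],
  [180, 0, 0, 0, 0],
])

```text
time_s: 7.28
position: [0.4554, -0.3152, 0.0765]
tcp_rot: [[-0.0, 1.0, 0.001], [1.0, 0.0, -0.001], [-0.001, 0.001, -1.0]]
force: [0.0, 0.5, -2.2]
opening: 0.569
grasp_force: 30.0
```

Force is still only the weight, so it's about 2 mm off the sheet. I'll lower it a touch more, release and rise.

send_rows([
  [180, 0, 0, 0.0015, 0],
  [180, 0, 0, 0.001, 0],
  [180, 0, 0, 0, 0],
  [180, 0, 0, 0, 0],
  [100, 0, 0, 0, 0],
  [80, 0, 0, 0, 0],
  [40, 0, 0, 0, 0],
  [0, 0, 0, 0, 0],
  [0, 0, 0, 0, 0],
  [0, 0, 0, 0, 0],
  [0, 0, 0, 0, 0],
  [0, 0, 0, -0.02, 0],
  [0, 0, 0, -0.03, 0],
  [0, 0, 0, -0.035, 0],
  [0, 0, 0, -0.03, 0],
  [0, 0, 0, -0.02, 0],
  [0, 0, 0, 0, 0],
])

```text
time_s: 8.7
position: [0.457, -0.3168, 0.2129]
tcp_rot: [[-0.0, 1.0, 0.007], [1.0, 0.0, -0.007], [-0.007, 0.007, -1.0]]
force: [0.6, -0.6, 0.1]
opening: 1.002
grasp_force: 0.0
```

send_rows([
  [0, 0.02, -0.001, 0, 0],
  [0, 0.03, -0.002, 0, 0],
  [0, 0.032, -0.002, 0, 0],
  [0, 0.032, -0.002, 0, 0],
  [0, 0.032, -0.002, 0, 0],
  [0, 0.032, -0.002, 0, 0],
  [0, 0.032, -0.002, 0, 0],
  [0, 0.032, -0.002, 0, 0],
  [0, 0.032, -0.002, 0, 0],
  [0, 0.032, -0.002, 0, 0],
  [0, 0.032, -0.002, 0, 0],
  [0, 0.032, -0.002, 0, 0],
  [0, 0.032, -0.002, 0, 0],
  [0, 0.032, -0.002, 0, 0],
  [0, 0.032, -0.001, 0, 0],
  [0, 0.032, -0.001, 0, 0],
  [0, 0.0145, 0, 0, 0],
  [0, 0, 0, 0, 0],
  [0, 0, 0, 0, 0],
  [0, 0, 0, 0, 0],
])

```text
time_s: 10.37
position: [0.4253, 0.1971, 0.2075]
tcp_rot: [[-0.0, 1.0, -0.001], [1.0, 0.0, -0.001], [-0.001, -0.001, -1.0]]
force: [0.9, 0.7, 0.5]
opening: 1.002
grasp_force: 0.0
```

```bash
python3 - <<'E'
from h import *
im,d=capture("wrist");c=calibration("wrist");s=read_state();print(s["position"])
vv,uu=np.mgrid[:384,:512];P=world(c,uu,vv,d);Z=P[...,2]
m=(abs(Z-.107)<.005)&(d>0)&(abs(P[...,0]-.425)<.05)&(abs(P[...,1]-.198)<.05)
q=P[m];print(len(q),q.mean(0),q.min(0),q.max(0))
im,d=capture("side");cv2.imwrite("pics/s1.png",im[120:320,140:340])
E
```

```text
[0.42554092 0.19676206 0.20761423]
3007 [0.42531522 0.19600349 0.10944492] [0.40036691 0.1708002  0.1020307 ] [0.44988174 0.21981194 0.11161768]
```

View pics/s1.png

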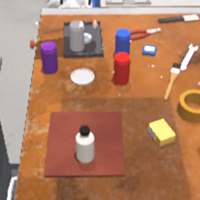

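The bottle stands upright on the sheet at crop pixel (85,148), and the can is under the gripper. Gripping the can.

send_rows([
  [0, 0, 0, 0.021, 0],
  [0, 0, 0, 0.021, 0],
  [0, 0, 0, 0.021, 0],
  [0, 0, 0, 0.021, 0],
  [0, 0, 0, 0.021, 0],
  [0, 0, 0, 0.021, 0],
  [0, 0, 0, 0.0205, 0],
  [0, 0, 0, 0, 0],
  [0, 0, 0, 0, 0],
  [180, 0, 0, 0, 0],
  [180, 0, 0, 0, 0],
  [180, 0, 0, 0, 0],
  [180, 0, 0, 0, 0],
  [180, 0, 0, 0, 0],
  [180, 0, 0, 0, 0],
  [180, 0, 0, 0, 0],
  [180, 0, 0, 0, 0],
])

```text
time_s: 11.88
position: [0.4258, 0.1978, 0.0619]
tcp_rot: [[-0.0, 1.0, 0.0], [1.0, 0.0, 0.0], [0.0, 0.0, -1.0]]
force: [-0.8, -0.1, 5.0]
opening: 0.614
grasp_force: 30.0
```

send_rows([
  [180, 0, 0, -0.01, 0],
  [180, 0, 0, -0.02, 0],
  [180, 0, 0, -0.025, 0],
  [180, 0, 0, -0.025, 0],
  [180, 0, 0, -0.025, 0],
  [180, 0, 0, -0.025, 0],
  [180, 0, 0, -0.01, 0],
  [180, 0, 0, 0, 0],
  [180, 0, 0, 0, 0],
])

```text
time_s: 12.63
position: [0.4255, 0.1977, 0.2014]
tcp_rot: [[-0.0, 1.0, 0.0], [1.0, 0.0, -0.0], [-0.0, 0.0, -1.0]]
force: [1.1, -0.2, -2.5]
opening: 0.615
grasp_force: 30.0
```

send_rows([
  [180, -0.02, 0.002, 0, 0],
  [180, -0.03, 0.002, 0, 0],
  [180, -0.032, 0.0023, 0, 0],
  [180, -0.032, 0.0023, 0, 0],
  [180, -0.032, 0.0023, 0, 0],
  [180, -0.032, 0.0023, 0, 0],
  [180, -0.032, 0.0023, 0, 0],
  [180, -0.032, 0.0023, 0, 0],
  [180, -0.032, 0.0023, 0, 0],
  [180, -0.032, 0.0023, 0, 0],
  [180, -0.032, 0.0023, 0, 0],
  [180, -0.032, 0.0023, 0, 0],
  [180, -0.023, 0.0023, 0, 0],
  [180, 0, 0, 0, 0],
  [180, 0, 0, 0, 0],
  [180, 0, 0, 0, 0],
])

```text
time_s: 13.97
position: [0.4537, -0.194, 0.1999]
tcp_rot: [[0.0, 1.0, -0.004], [1.0, -0.0, 0.003], [0.003, -0.004, -1.0]]
force: [0.5, 0.2, -2.8]
opening: 0.613
grasp_force: 30.0
```

send_rows([
  [180, 0, 0, 0.015, 0],
  [180, 0, 0, 0.022, 0],
  [180, 0, 0, 0.022, 0],
  [180, 0, 0, 0.022, 0],
  [180, 0, 0, 0.02, 0],
  [180, 0, 0, 0.015, 0],
  [180, 0, 0, 0.01, 0],
  [180, 0, 0, 0.005, 0],
  [180, 0, 0, 0.0025, 0],
  [180, 0, 0, 0, 0],
  [180, 0, 0, 0, 0],
  [180, 0, 0, 0, 0],
])

```text
time_s: 14.97
position: [0.4557, -0.1956, 0.0689]
tcp_rot: [[-0.0, 1.0, 0.001], [1.0, 0.0, -0.001], [-0.001, 0.001, -1.0]]
force: [-0.3, -1.4, -2.4]
opening: 0.614
grasp_force: 30.0
```

send_rows([
  [180, 0, 0, 0.0015, 0],
  [180, 0, 0, 0.001, 0],
  [180, 0, 0, 0, 0],
  [180, 0, 0, 0, 0],
  [90, 0, 0, 0, 0],
  [70, 0, 0, 0, 0],
  [40, 0, 0, 0, 0],
  [0, 0, 0, 0, 0],
  [0, 0, 0, 0, 0],
  [0, 0, 0, 0, 0],
  [0, 0, 0, 0, 0],
  [0, 0, 0, -0.02, 0],
  [0, 0, 0, -0.03, 0],
  [0, 0, 0, -0.035, 0],
  [0, 0, 0, -0.03, 0],
  [0, 0, 0, -0.02, 0],
  [0, 0, 0, 0, 0],
])

```text
time_s: 16.38
position: [0.4575, -0.1968, 0.2047]
tcp_rot: [[-0.0, 1.0, 0.008], [1.0, 0.0, -0.006], [-0.006, 0.008, -1.0]]
force: [-0.3, -0.5, -0.0]
opening: 0.997
grasp_force: 0.0
```

send_rows([
  [0, 0.02, 0, 0, 0],
  [0, 0.03, 0, 0, 0],
  [0, 0.032, 0, 0, 0],
  [0, 0.032, 0, 0, 0],
  [0, 0.032, 0, 0, 0],
  [0, 0.032, 0, 0, 0],
  [0, 0.032, 0, 0, 0],
  [0, 0.032, 0, 0, 0],
  [0, 0.032, 0, 0, 0],
  [0, 0.032, 0, 0, 0],
  [0, 0.032, 0, 0, 0],
  [0, 0.032, 0, 0, 0],
  [0, 0.032, 0, 0, 0],
  [0, 0.029, 0, 0, 0],
  [0, 0.01, 0, 0, 0],
  [0, 0, 0, 0, 0],
])

```text
time_s: 17.72
position: [0.4544, 0.2476, 0.1995]
tcp_rot: [[-0.004, 1.0, -0.001], [1.0, 0.004, -0.0], [-0.0, -0.001, -1.0]]
force: [0.1, 0.2, -0.1]
opening: 0.999
grasp_force: 0.0
```

send_rows([
  [0, 0, 0, 0, -0.1208],
  [0, 0, 0, 0, -0.1208],
  [0, 0, 0, 0, -0.1208],
  [0, 0, 0, 0, -0.1208],
  [0, 0, 0, 0, -0.1208],
  [0, 0, 0, 0, -0.1208],
  [0, 0, 0, 0, -0.1208],
  [0, 0, 0, 0, -0.1208],
  [0, 0, 0, 0, -0.1208],
  [0, 0, 0, 0, -0.1208],
  [0, 0, 0, 0, -0.1208],
  [0, 0, 0, 0, -0.1208],
  [0, 0, 0, 0, -0.1208],
  [0, 0, 0, 0, 0],
  [0, 0, 0, 0, 0],
])

```text
time_s: 18.97
position: [0.4549, 0.2443, 0.2]
tcp_rot: [[-1.0, 0.005, -0.001], [0.005, 1.0, -0.001], [0.001, -0.001, -1.0]]
force: [0.2, 0.5, -0.2]
opening: 1.001
grasp_force: 0.0
```

```bash
python3 - <<'E'
from h import *
s=read_state();print(s["position"],np.round(s["tcp_rot"],3).tolist(),np.round(s["joint_positions"],1))
im,d=capture("wrist");c=calibration("wrist")
vv,uu=np.mgrid[:384,:512];P=world(c,uu,vv,d);Z=P[...,2]
m=(abs(Z-.02)<.008)&(im.min(2)>120)&(abs(P[...,0]-.455)<.05)&(abs(P[...,1]-.246)<.05)
q=P[m];print(len(q),q.mean(0),q.min(0),q.max(0))
im2,d=capture("side");cv2.imwrite("pics/ws.png",np.hstack([im,cv2.resize(im2[120:320,170:320],(288,384))]))
E
```

```text
[0.45492372 0.24432239 0.20002195] [[-1.0, 0.005, -0.001], [0.005, 1.0, -0.001], [0.001, -0.001, -1.0]] [ 15.8  24.8  99.7  -0.   55.5 -73.9]
1311 [0.45308828 0.24294292 0.02090053] [0.43068237 0.21965924 0.01415109] [0.47766038 0.26565264 0.023974  ]
```

View pics/ws.png

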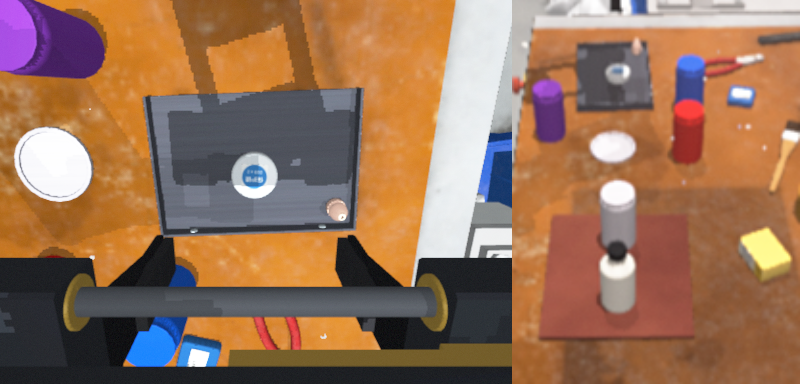

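Both stand upright on the sheet (can about (618,235), bottle about (618,300) in the right half). The lens case is at (255,175), undisturbed and centred. Descending to it.

send_rows([
  [0, 0, 0, 0.021, 0],
  [0, 0, 0, 0.024, 0],
  [0, 0, 0, 0.024, 0],
  [0, 0, 0, 0.024, 0],
  [0, 0, 0, 0.024, 0],
  [0, 0, 0, 0.024, 0],
  [0, 0, 0, 0.02, 0],
  [0, 0, 0, 0.012, 0],
  [0, 0, 0, 0.005, 0],
  [0, 0, 0, 0, 0],
  [0, 0, 0, 0, 0],
  [0, 0, 0, 0, 0],
])

```text
time_s: 20.07
position: [0.4558, 0.2459, 0.0234]
tcp_rot: [[-1.0, 0.001, 0.002], [0.001, 1.0, 0.0], [-0.002, 0.0, -1.0]]
force: [-0.3, 0.1, 1.0]
opening: 1.0
grasp_force: 0.0
```

send_rows([
  [0, 0, 0, 0.0015, 0],
  [60, 0, 0, 0, 0],
  [90, 0, 0, 0, 0],
  [110, 0, 0, 0, 0],
  [180, 0, 0, 0, 0],
  [180, 0, 0, 0, 0],
  [180, 0, 0, 0, 0],
  [180, 0, 0, 0, 0],
  [180, 0, 0, 0, 0],
  [180, 0, 0, 0, 0],
  [180, 0, 0, 0, 0],
])

```text
time_s: 20.98
position: [0.4551, 0.2457, 0.021]
tcp_rot: [[-1.0, 0.0, -0.0], [0.0, 1.0, -0.0], [0.0, -0.0, -1.0]]
force: [-1.6, 0.2, 0.4]
opening: 0.527
grasp_force: 30.0
```

send_rows([
  [180, 0, 0, -0.01, 0],
  [180, 0, 0, -0.02, 0],
  [180, 0, 0, -0.03, 0],
  [180, 0, 0, -0.03, 0],
  [180, 0, 0, -0.01, 0],
  [180, 0, 0, 0, 0],
  [180, 0, 0, 0, 0],
])

```text
time_s: 21.57
position: [0.4551, 0.2458, 0.1215]
tcp_rot: [[-1.0, 0.0, 0.001], [0.0, 1.0, 0.0], [-0.001, 0.0, -1.0]]
force: [0.2, -0.6, -1.4]
opening: 0.524
grasp_force: 30.0
```

send_rows([
  [180, 0.001, -0.018, 0, 0],
  [180, 0.001, -0.028, 0, 0],
  [180, 0.001, -0.028, 0, 0],
  [180, 0.001, -0.028, 0, 0],
  [180, 0.002, -0.028, 0, 0],
  [180, 0.002, -0.028, 0, 0],
  [180, 0.001, -0.026, 0, 0],
  [180, 0.001, -0.018, 0, 0],
  [180, 0.001, -0.01, 0, 0],
  [180, 0, 0, 0, 0],
  [180, 0, 0, 0, 0],
  [180, 0, 0, 0, 0],
])

```text
time_s: 22.57
position: [0.4436, 0.0346, 0.1205]
tcp_rot: [[-1.0, -0.0, -0.001], [-0.0, 1.0, 0.001], [0.001, 0.001, -1.0]]
force: [-0.5, -0.1, 0.0]
opening: 0.53
grasp_force: 30.0
```

```bash
python3 - <<'E'
from h import *
s=read_state();print(s["position"])
im,d=capture("wrist");c=calibration("wrist")
cv2.imwrite("pics/w3.png",im)
vv,uu=np.mgrid[:384,:512];P=world(c,uu,vv,d);Z=P[...,2]
m=(Z<.02)&(Z>-.01)&(im.min(2)>120)&(np.hypot(P[...,0]-.444,P[...,1]-.034)<.06)
q=P[m];print(len(q),q.mean(0),q.min(0),q.max(0))
m=(Z<.14)&(Z>.09)&(im.min(2)>100)&(np.hypot(P[...,0]-.444,P[...,1]-.034)<.05)
q=P[m];print(len(q),len(q) and (q.mean(0),q.min(0),q.max(0)))
E
```

```text
[0.44358952 0.03456348 0.12054035]
5500 [0.43644174 0.03096488 0.00503211] [ 4.04928187e-01 -8.96680754e-03  9.23913826e-05] [0.48703863 0.07094119 0.00982275]
4596 (array([0.43510309, 0.03367736, 0.11961501]), array([0.41864381, 0.01054301, 0.10568453]), array([0.45645771, 0.05684244, 0.12315511]))
```

View pics/w3.png

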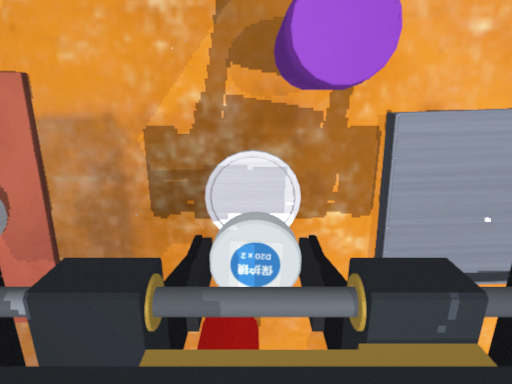

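The lens case is held level at (255,260) and the dish is at (253,195) below it, with the purple decoy clear. Lowering.

send_rows([
  [180, -0.002, -0.001, 0.015, 0],
  [180, 0, 0, 0.02, 0],
  [180, 0, 0, 0.02, 0],
  [180, 0, 0, 0.02, 0],
  [180, 0, 0, 0.013, 0],
  [180, 0, 0, 0.007, 0],
  [180, 0, 0, 0.003, 0],
  [180, 0, 0, 0.001, 0],
  [180, 0, 0, 0, 0],
  [180, 0, 0, 0, 0],
  [180, 0, 0, 0, 0],
])

```text
time_s: 23.53
position: [0.4466, 0.0327, 0.0228]
tcp_rot: [[-1.0, 0.0, 0.002], [0.0, 1.0, -0.0], [-0.002, -0.0, -1.0]]
force: [0.7, -1.1, -1.3]
opening: 0.534
grasp_force: 30.0
```

send_rows([
  [180, 0, 0, 0.001, 0],
  [180, 0, 0, 0, 0],
  [180, 0, 0, 0, 0],
  [110, 0, 0, 0, 0],
  [90, 0, 0, 0, 0],
  [60, 0, 0, 0, 0],
  [30, 0, 0, 0, 0],
  [30, 0, 0, 0, 0],
  [30, 0, 0, 0, 0],
  [30, 0, 0, -0.01, 0],
  [0, 0, 0, -0.03, 0],
  [0, 0, 0, -0.04, 0],
  [0, 0, 0, -0.04, 0],
  [0, 0, 0, -0.04, 0],
  [0, 0, 0, -0.02, 0],
  [0, 0, 0, 0, 0],
  [0, 0, 0, 0, 0],
  [0, 0, 0, 0, 0],
])

```text
time_s: 25.03
position: [0.4451, 0.0329, 0.2003]
tcp_rot: [[-1.0, 0.0, -0.002], [0.0, 1.0, 0.0], [0.002, 0.0, -1.0]]
force: [-0.4, 0.3, 0.1]
opening: 1.0
grasp_force: 0.0
```

```bash
python3 - <<'E'
from h import *
s=read_state();print(s["position"],np.round(s["tcp_rot"],3).tolist())
im,d=capture("wrist");c=calibration("wrist")
cv2.imwrite("pics/w4.png",im)
vv,uu=np.mgrid[:384,:512];P=world(c,uu,vv,d);Z=P[...,2]
r=np.hypot(P[...,0]-.444,P[...,1]-.034)
for a,b in((.015,.03),(-.004,.012)):
    m=(Z<b)&(Z>a)&(im.min(2)>(100))&(r<.06)
    q=P[m];print(len(q),q.mean(0).round(4),q.min(0).round(4),q.max(0).round(4),((q.min(0)+q.max(0))/2).round(4))
im,d=capture("top");c=calibration("top");P=world(c,uu,vv,d);Z=P[...,2]
for n,a in dict(bottle=.108,can=.106).items(): pass
k,l,st,ce=cv2.connectedComponentsWithStats(((Z>.1)&(Z<.13)&(uu>295)&(uu<385)&(vv>175)&(vv<265)).astype(np.uint8))
for i in range(1,k):
    if st[i,4]>15: print(st[i],P[l==i].mean(0).round(4))
E
```

```text
[0.44513171 0.0328772  0.20033654] [[-1.0, 0.0, -0.002], [0.0, 1.0, 0.0], [0.002, 0.0, -1.0]]
1367 [0.4436 0.0321 0.0204] [0.4211 0.0092 0.0152] [0.4668 0.0552 0.0231] [0.444  0.0322 0.0192]
2818 [0.4404 0.031  0.0047] [ 0.4043 -0.009  -0.0014] [0.4859 0.086  0.0108] [0.4451 0.0385 0.0047]
[315 209  19  19 280] [ 0.4555 -0.1928  0.1122]
[361 214  13  10  98] [ 0.4552 -0.3108  0.1206]
```

View pics/w4.png

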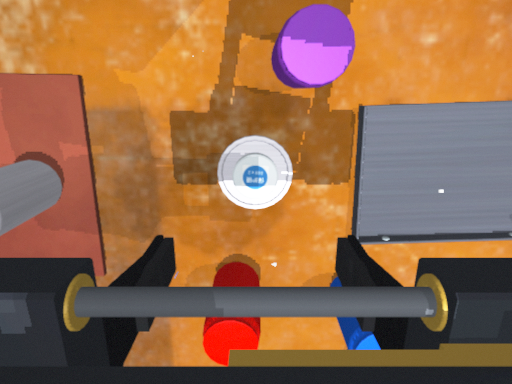

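The lens case is centred in the dish at (255,175) and released. Turning the jaws back and fetching the can.

send_rows([
  [0, 0, 0, 0, 0.1208],
  [0, 0, 0, 0, 0.1208],
  [0, 0, 0, 0, 0.1208],
  [0, 0, 0, 0, 0.1208],
  [0, 0, 0, 0, 0.1208],
  [0, 0, 0, 0, 0.1208],
  [0, 0, 0, 0, 0.1208],
  [0, 0, 0, 0, 0.1208],
  [0, 0, 0, 0, 0.1208],
  [0, 0, 0, 0, 0.1208],
  [0, 0, 0, 0, 0.1208],
  [0, 0, 0, 0, 0.1208],
  [0, 0, 0, 0, 0.1208],
  [0, 0, 0, 0, 0],
])

```text
time_s: 26.3
position: [0.4452, 0.0328, 0.1995]
tcp_rot: [[0.002, 1.0, -0.004], [1.0, -0.002, 0.001], [0.001, -0.004, -1.0]]
force: [-0.5, 0.3, -0.2]
opening: 0.998
grasp_force: 0.0
```

send_rows([
  [0, -0.02, 0.001, 0, 0],
  [0, -0.03, 0.001, 0, 0],
  [0, -0.03, 0.001, 0, 0],
  [0, -0.03, 0.001, 0, 0],
  [0, -0.03, 0.001, 0, 0],
  [0, -0.03, 0.001, 0, 0],
  [0, -0.03, 0.001, 0, 0],
  [0, -0.0185, 0.002, 0, 0],
  [0, -0.01, 0.0015, 0, 0],
  [0, 0, 0, 0, 0],
  [0, 0, 0, 0, 0],
  [0, 0, 0, 0, 0],
])

```text
time_s: 27.3
position: [0.4558, -0.1941, 0.2004]
tcp_rot: [[-0.002, 1.0, -0.002], [1.0, 0.002, 0.002], [0.002, -0.002, -1.0]]
force: [0.5, 0.3, 0.6]
opening: 0.998
grasp_force: 0.0
```

send_rows([
  [0, 0, 0, 0.02, 0],
  [0, 0, 0, 0.022, 0],
  [0, 0, 0, 0.022, 0],
  [0, 0, 0, 0.022, 0],
  [0, 0, 0, 0.022, 0],
  [0, 0, 0, 0.018, 0],
  [0, 0, 0, 0.0075, 0],
  [0, 0, 0, 0, 0],
  [0, 0, 0, 0, 0],
  [0, 0, 0, 0, 0],
  [180, 0, 0, 0, 0],
  [180, 0, 0, 0, 0],
  [180, 0, 0, 0, 0],
  [180, 0, 0, 0, 0],
  [180, 0, 0, 0, 0],
  [180, 0, 0, 0, 0],
  [180, 0, 0, 0, 0],
  [180, 0, 0, 0, 0],
])

```text
time_s: 28.8
position: [0.4563, -0.1957, 0.0676]
tcp_rot: [[-0.0, 1.0, -0.0], [1.0, 0.0, 0.0], [0.0, -0.0, -1.0]]
force: [-1.9, -0.8, 2.4]
opening: 0.611
grasp_force: 30.0
```

send_rows([
  [180, 0, 0, -0.01, 0],
  [180, 0, 0, -0.02, 0],
  [180, 0, 0, -0.025, 0],
  [180, 0, 0, -0.025, 0],
  [180, 0, 0, -0.025, 0],
  [180, 0, 0, -0.02, 0],
  [180, 0, 0, -0.01, 0],
  [180, 0, 0, 0, 0],
  [180, 0, 0, 0, 0],
])

```text
time_s: 29.55
position: [0.4565, -0.1956, 0.203]
tcp_rot: [[-0.0, 1.0, 0.001], [1.0, 0.0, -0.0], [-0.0, 0.001, -1.0]]
force: [0.0, -0.7, -3.0]
opening: 0.613
grasp_force: 30.0
```

send_rows([
  [180, 0.02, -0.002, 0, 0],
  [180, 0.03, -0.0024, 0, 0],
  [180, 0.032, -0.0024, 0, 0],
  [180, 0.032, -0.0024, 0, 0],
  [180, 0.032, -0.0024, 0, 0],
  [180, 0.032, -0.0024, 0, 0],
  [180, 0.032, -0.0024, 0, 0],
  [180, 0.032, -0.0024, 0, 0],
  [180, 0.032, -0.0024, 0, 0],
  [180, 0.032, -0.0024, 0, 0],
  [180, 0.032, -0.0024, 0, 0],
  [180, 0.032, -0.0024, 0, 0],
  [180, 0.0235, -0.0024, 0, 0],
  [180, 0, 0, 0, 0],
  [180, 0, 0, 0, 0],
  [180, 0, 0, 0, 0],
  [180, 0, 0, 0, 0],
])

```text
time_s: 30.97
position: [0.4254, 0.1967, 0.2019]
tcp_rot: [[0.001, 1.0, -0.002], [1.0, -0.001, -0.001], [-0.001, -0.002, -1.0]]
force: [0.5, 0.2, -2.4]
opening: 0.619
grasp_force: 30.0
```

send_rows([
  [180, 0, 0, 0.015, 0],
  [180, 0, 0, 0.022, 0],
  [180, 0, 0, 0.022, 0],
  [180, 0, 0, 0.022, 0],
  [180, 0, 0, 0.022, 0],
  [180, 0, 0, 0.018, 0],
  [180, 0, 0, 0.01, 0],
  [180, 0, 0, 0.005, 0],
  [180, 0, 0, 0.0025, 0],
  [180, 0, 0, 0, 0],
  [180, 0, 0, 0, 0],
  [180, 0, 0, 0, 0],
])

```text
time_s: 31.97
position: [0.4264, 0.1977, 0.0648]
tcp_rot: [[0.0, 1.0, 0.002], [1.0, -0.0, 0.0], [0.0, 0.002, -1.0]]
force: [0.4, -0.5, -2.6]
opening: 0.613
grasp_force: 30.0
```

send_rows([
  [180, 0, 0, 0.0015, 0],
  [180, 0, 0, 0.001, 0],
  [180, 0, 0, 0, 0],
  [180, 0, 0, 0, 0],
  [90, 0, 0, 0, 0],
  [70, 0, 0, 0, 0],
  [40, 0, 0, 0, 0],
  [0, 0, 0, 0, 0],
  [0, 0, 0, 0, 0],
  [0, 0, 0, 0, 0],
  [0, 0, 0, 0, 0],
  [0, 0, 0, -0.02, 0],
  [0, 0, 0, -0.03, 0],
  [0, 0, 0, -0.035, 0],
  [0, 0, 0, -0.035, 0],
  [0, 0, 0, -0.02, 0],
  [0, 0, 0, 0, 0],
  [0, 0, 0, 0, 0],
])

```text
time_s: 33.47
position: [0.4263, 0.1979, 0.2026]
tcp_rot: [[-0.0, 1.0, 0.003], [1.0, 0.0, 0.001], [0.001, 0.003, -1.0]]
force: [-0.2, 0.0, 0.1]
opening: 0.994
grasp_force: 0.0
```

send_rows([
  [0, -0.02, 0.001, 0, 0],
  [0, -0.03, 0.0018, 0, 0],
  [0, -0.032, 0.0018, 0, 0],
  [0, -0.032, 0.0018, 0, 0],
  [0, -0.032, 0.0018, 0, 0],
  [0, -0.032, 0.0018, 0, 0],
  [0, -0.032, 0.0018, 0, 0],
  [0, -0.032, 0.0018, 0, 0],
  [0, -0.032, 0.0018, 0, 0],
  [0, -0.032, 0.0018, 0, 0],
  [0, -0.032, 0.0018, 0, 0],
  [0, -0.032, 0.0018, 0, 0],
  [0, -0.032, 0.0018, 0, 0],
  [0, -0.032, 0.0018, 0, 0],
  [0, -0.032, 0.0018, 0, 0],
  [0, -0.032, 0.0018, 0, 0],
  [0, -0.014, 0.0015, 0, 0],
  [0, 0, 0, 0, 0],
  [0, 0, 0, 0, 0],
  [0, 0, 0, 0, 0],
])

```text
time_s: 35.13
position: [0.4543, -0.3119, 0.2004]
tcp_rot: [[-0.001, 1.0, -0.003], [1.0, 0.001, 0.004], [0.004, -0.003, -1.0]]
force: [-0.0, 0.6, 0.1]
opening: 0.998
grasp_force: 0.0
```

send_rows([
  [0, 0, 0, 0.02, 0],
  [0, 0, 0, 0.022, 0],
  [0, 0, 0, 0.022, 0],
  [0, 0, 0, 0.022, 0],
  [0, 0, 0, 0.022, 0],
  [0, 0, 0, 0.015, 0],
  [0, 0, 0, 0.004, 0],
  [0, 0, 0, 0, 0],
  [0, 0, 0, 0, 0],
  [0, 0, 0, 0, 0],
  [180, 0, 0, 0, 0],
  [180, 0, 0, 0, 0],
  [180, 0, 0, 0, 0],
  [180, 0, 0, 0, 0],
  [180, 0, 0, 0, 0],
  [180, 0, 0, 0, 0],
  [180, 0, 0, 0, 0],
  [180, 0, 0, 0, 0],
])

```text
time_s: 36.63
position: [0.4551, -0.3143, 0.0746]
tcp_rot: [[0.0, 1.0, -0.0], [1.0, -0.0, 0.0], [0.0, -0.0, -1.0]]
force: [-1.5, -0.2, 0.2]
opening: 0.568
grasp_force: 30.0
```

send_rows([
  [180, 0, 0, -0.01, 0],
  [180, 0, 0, -0.02, 0],
  [180, 0, 0, -0.025, 0],
  [180, 0, 0, -0.025, 0],
  [180, 0, 0, -0.025, 0],
  [180, 0, 0, -0.025, 0],
  [180, 0, 0, -0.01, 0],
  [180, 0, 0, 0, 0],
  [180, 0, 0, 0, 0],
])

```text
time_s: 37.38
position: [0.455, -0.314, 0.2144]
tcp_rot: [[-0.0, 1.0, -0.0], [1.0, 0.0, 0.0], [0.0, -0.0, -1.0]]
force: [-0.9, 0.0, -2.7]
opening: 0.568
grasp_force: 30.0
```

send_rows([
  [180, 0.02, -0.001, 0, 0],
  [180, 0.03, -0.0017, 0, 0],
  [180, 0.032, -0.0017, 0, 0],
  [180, 0.032, -0.0017, 0, 0],
  [180, 0.032, -0.0017, 0, 0],
  [180, 0.032, -0.0017, 0, 0],
  [180, 0.032, -0.0017, 0, 0],
  [180, 0.032, -0.0017, 0, 0],
  [180, 0.032, -0.0017, 0, 0],
  [180, 0.032, -0.0017, 0, 0],
  [180, 0.032, -0.0017, 0, 0],
  [180, 0.032, -0.0017, 0, 0],
  [180, 0.032, -0.0017, 0, 0],
  [180, 0.032, -0.0017, 0, 0],
  [180, 0.032, -0.0017, 0, 0],
  [180, 0.032, -0.0017, 0, 0],
  [180, 0.032, -0.0017, 0, 0],
  [180, 0.032, -0.0017, 0, 0],
  [180, 0.03, -0.0017, 0, 0],
  [180, 0.012, -0.0015, 0, 0],
])

```text
time_s: 39.05
position: [0.4208, 0.2927, 0.2126]
tcp_rot: [[-0.002, 1.0, -0.003], [1.0, 0.002, 0.0], [0.0, -0.003, -1.0]]
force: [0.9, -0.0, -2.4]
opening: 0.565
grasp_force: 30.0
```

send_rows([
  [180, 0, 0, 0, 0],
  [180, 0, 0, 0, 0],
  [180, 0, 0, 0, 0],
  [180, 0, 0, 0, 0],
])

```text
time_s: 39.38
position: [0.4219, 0.2882, 0.2139]
tcp_rot: [[0.002, 1.0, -0.002], [1.0, -0.002, -0.001], [-0.001, -0.002, -1.0]]
force: [0.7, 0.3, -2.5]
opening: 0.564
grasp_force: 30.0
```

Target TCP z is about 0.0696. I'll lower 0.141 and check.

send_rows([
  [180, 0, 0, 0.015, 0],
  [180, 0, 0, 0.022, 0],
  [180, 0, 0, 0.022, 0],
  [180, 0, 0, 0.022, 0],
  [180, 0, 0, 0.022, 0],
  [180, 0, 0, 0.02, 0],
  [180, 0, 0, 0.01, 0],
  [180, 0, 0, 0.006, 0],
  [180, 0, 0, 0.002, 0],
  [180, 0, 0, 0, 0],
  [180, 0, 0, 0, 0],
  [180, 0, 0, 0, 0],
])

```text
time_s: 40.38
position: [0.4229, 0.29, 0.0746]
tcp_rot: [[-0.0, 1.0, 0.002], [1.0, 0.0, 0.001], [0.001, 0.002, -1.0]]
force: [0.1, 0.9, -2.4]
opening: 0.569
grasp_force: 30.0
```

send_rows([
  [180, 0, 0, 0.002, 0],
  [180, 0, 0, 0.0015, 0],
  [180, 0, 0, 0, 0],
  [180, 0, 0, 0, 0],
  [180, 0, 0, 0, 0],
])

```text
time_s: 40.8
position: [0.4221, 0.2898, 0.0701]
tcp_rot: [[-0.0, 1.0, 0.0], [1.0, 0.0, 0.0], [0.0, 0.0, -1.0]]
force: [-0.1, 0.4, -3.2]
opening: 0.568
grasp_force: 30.0
```

send_rows([
  [180, 0, 0, 0.001, 0],
  [180, 0, 0, 0, 0],
  [180, 0, 0, 0, 0],
  [100, 0, 0, 0, 0],
  [80, 0, 0, 0, 0],
  [40, 0, 0, 0, 0],
  [0, 0, 0, 0, 0],
  [0, 0, 0, 0, 0],
  [0, 0, 0, 0, 0],
  [0, 0, 0, 0, 0],
  [0, 0, 0, -0.02, 0],
  [0, 0, 0, -0.03, 0],
  [0, 0, 0, -0.035, 0],
  [0, 0, 0, -0.035, 0],
  [0, 0, 0, -0.03, 0],
  [0, 0, 0, -0.01, 0],
  [0, 0, 0, 0, 0],
  [0, 0, 0, 0, 0],
  [0, 0, 0, 0, 0],
])

```text
time_s: 42.38
position: [0.4211, 0.2893, 0.2278]
tcp_rot: [[0.0, 1.0, -0.003], [1.0, -0.0, -0.001], [-0.001, -0.003, -1.0]]
force: [-0.6, -0.1, -0.6]
opening: 1.004
grasp_force: 0.0
```

send_rows([
  [0, 0.01, 0, 0, 0],
  [0, 0.02, 0, 0, 0],
  [0, 0.03, 0, 0, 0],
  [0, 0.03, 0, 0, 0],
  [0, 0.03, 0, 0, 0],
  [0, 0.03, 0, 0, 0],
  [0, 0.03, 0, 0, 0],
  [0, 0.03, 0, 0, 0],
  [0, 0.02, 0, 0, 0],
  [0, 0.01, 0, 0, 0],
  [0, 0, 0, 0, 0],
  [0, 0, 0, 0, 0],
  [0, 0, 0, 0, 0],
  [0, 0, 0, 0, 0],
])

```text
time_s: 43.55
position: [0.4222, 0.5283, 0.2288]
tcp_rot: [[0.001, 1.0, -0.001], [1.0, -0.001, -0.001], [-0.001, -0.001, -1.0]]
force: [-0.4, -0.1, 0.5]
opening: 0.997
grasp_force: 0.0
```

```bash
python3 - <<'E'
from h import *
s=read_state();print(s["time_s"],s["position"],s["force"],np.abs(s["qvel"]).max())
im,d=capture("top");c=calibration("top");vv,uu=np.mgrid[:384,:512]
d0=np.load("pics/top0.npy")
for D in(d0,d):
    P=world(c,uu,vv,D);Z=P[...,2]
    k,l,st,ce=cv2.connectedComponentsWithStats(((Z>.095)&(Z<.13)&(uu>138)&(uu<200)&(vv>205)&(vv<250)).astype(np.uint8))
    for i in range(1,k):
        if st[i,4]>15: print(st[i],P[l==i].mean(0).round(4))
m=(uu>225)&(uu<262)&(vv>203)&(vv<240)&(Z>.014)&(Z<.03);print(P[m].mean(0).round(4))
im2,_=capture("side")
cv2.imwrite("pics/end.png",np.hstack([cv2.resize(im[180:260,120:270],(450,240)),cv2.resize(im2[120:240,170:330],(320,240))]))
E
```

```text
43.55 [0.42222435 0.52825229 0.22878356] [-0.42862418 -0.1165972   0.51318468] 0.5047292957270364
[174 219  19  19 281] [0.4257 0.1976 0.1076]
[144 223  11  12  96] [0.4226 0.2894 0.1158]
[174 219  19  19 280] [0.4263 0.1976 0.1075]
[144 224  12  11  91] [0.4227 0.2888 0.1161]
[0.4458 0.0355 0.0203]
```

View pics/end.png

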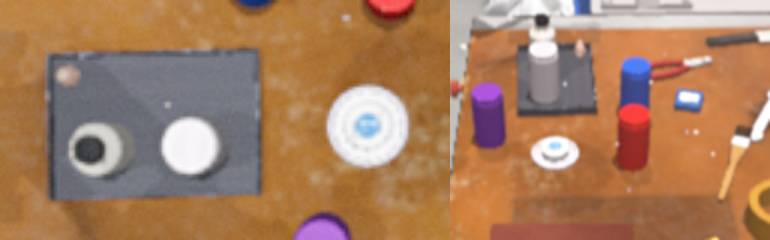

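The bottle (100,150) and can (190,147) are back within 1 mm and upright. The lens case is in the dish at (368,125), and the nozzle is untouched at (67,75).

```bash
python3 -c "from rig import hand_in; print(hand_in())"
```

```text
the job is handed in; nothing more can be done
None
```

The job is handed in at about 44 s. The last images showed the lens case lying in the dish, the bottle and can upright within about 1 mm of their starting places, and the nozzle and lens box undisturbed; the hand-in gave no verdict.

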